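# Put the reagent bottles back into their own spill dishes

## Robot

A 6-joint arm with a two-finger parallel gripper is mounted at the origin on a cart in front of the work surface, level with it; the furniture and walls round the work are solid. World frame = base frame: x ahead of the robot, y to its left, z up, the work surface at z = 0. Lengths are in m, angles in degrees, forces in N, time in s.
With the tool pointing down it reaches from about 0.275 to 0.875 m from the base axis. Payload 12.5 kg.
Tool frame: the origin (TCP) lies at the very end of the fingers, on their centre line; the grasp point (between the pads) lies 19 mm behind it (r.grasp_offset is the distance from the TCP to the grasp point, in m); y points along the fingers, x is the direction in which the jaws open and shut, and the axes are right-handed (so a half turn about y gives the same grasp; the last joint's range is limited). The gripper opens to 85 mm and grips with 20 to 120 N. Pads are 22 mm wide; open, the fingers measure 114 mm over their backs; the gripper's body (76 mm by 85 mm) begins 54 mm behind the grasp point. The pads swing forward as they close: fully open they stand 13 mm farther back than shut.
Start: joints at [-69.19, 20.094, 94.641, -0, 65.266, -4.847], TCP at [0.238, -0.496, 0.231] pointing down, gripper open.
Joint ranges: [-157.81, 157.81], [-45, 120.19], [0.68, 151.7], [-89.99, 269.99], [4.06, 180], [-164.3, 164.3]. Speed limits (degrees/s): [127.2, 127.2, 159.86, 180, 180, 180].

## Interface

Orientations are given as [roll, pitch, yaw] about the fixed x, y, z axes, in that order (R = Rz(yaw) Ry(pitch) Rx(roll)).
In Python, from station import telemetry, eyes, ticket, r gives the robot as it stands.
- The arm moves only by the tool play_rows, never from a script. Its argument "motion" is a list of rows, each a list of 7 numbers: the shift along the tool's x, y, z scaled (see below), then the turn, a rotation vector about the tool's x, y, z scaled (see below), then the closure, from 0 (fully open) to 1 (shut). In form: [[tx, ty, tz, ax, ay, az, hand], ...]. A call has 1 to 20 rows; each row is the pose to reach, as a shift and turn from the pose measured when the call began, along the tool's axes at that moment; what a row does not reach only later rows make up. The controller multiplies each number of a shift by 50 cm and each number of a turn by 120 degrees. A row lasts 1/8 s, in which the tool goes at most 62.5 mm and 10.7 degrees, less where a joint would pass 70% of its speed; a pose out of reach is approached as far as the arm can. A call with a number of a shift or a turn outside -1 to 1 is refused whole. A call with a gripper value outside its range is refused whole. The fingers move at their own pace and stop on an object; "squeeze" is the grip in N (left out, the last holds). Time passes only in rows, so rows that repeat a pose let the fingers close. It gives the time, the measured TCP pose, the force and the opening at its end, in the units of the state.
- telemetry.sense(): the state, without advancing time (a new reading comes with each control period).
- eyes.read_camera(name): name is "side" or "top" or "wrist"; returns a dict with "img" (420x560x3 uint8, red, green, blue), "range_z" (420x560 float32, m along the optical axis (not along the pixel's ray), 0 where there is no reading), "fovy" (degrees; the focal length in pixels is half the picture's height over the tangent of half this angle, whatever the lens; pixels are square), "cx", "cy" (the principal point, pixels), "k1" (the pictures are not rectified: a ray, as slopes to the right and down, at radius r is drawn at 1 + k1 r^2 times it, then the intrinsics apply), "xyz" and "attitude" of the camera in the world; the wrist camera has in their place "tool_from_camera" (4x4, takes a point from camera to tool coordinates, whose origin is the TCP and whose axes are the tool frame's). Camera axes: x right, y down, z forward; pixel columns grow to the right and rows downward; lengths in m; the calibration is good to about 2 mm. A picture is of the moment at which its call begins: read the wrist's pose just before it.
- ticket.job_done(): hands the job in, once; it reports no verdict.
The state is a dict: "time": time; "joints": joint angles; "joint_vel": joint speeds; "effort": joint torques, N m; "ee_pos": TCP position; "tool_rot": TCP orientation; "force": force on the tool from outside, world axes, zero at the start; "moment": the same for the moment, N m; "width": opening from 0.0 (shut) to 1.0 (fully open).
Only numpy, scipy, OpenCV 4.12 (cv2) and the standard library are available. Lean on these libraries where they do the work, as an engineer would, in place of code of your own. Each camera call takes 0.05 s, during which the arm holds its last target.

## Task

The four reagent bottles have been put back into the wrong spill dishes: exchange them so that each stands upright in the middle of the dish that suits its size, the shortest bottle in the smallest dish and so on up to the tallest bottle in the largest dish. Every dish is occupied, so use the empty dark pad as a free spot on the way. Set the bottles down rather than dropping them, do not knock any over, and leave the white specimen cup where it stands.

Things in the scene. Friction and masses are not known exactly. Their poses are not given: they have to be found in the camera images.
- bottle_1: The shortest bottle: white, blue cap; 82 mm high in all, round body 38 mm in diameter up to its shoulder 62 mm above its foot, above that the neck and cap, 21 mm in diameter; about 0.07 kg. Origin at the centre of its underside, z up along the bottle. It starts in a dish that is not its own.
- bottle_2: The second shortest bottle: brown, black cap; 105 mm high in all, round body 44 mm in diameter up to its shoulder 80 mm above its foot, above that the neck and cap, 24 mm in diameter; about 0.11 kg. Origin at the centre of its underside, z up along the bottle. It starts in a dish that is not its own.
- bottle_3: The second tallest bottle: white, green cap; 125 mm high in all, round body 50 mm in diameter up to its shoulder 95 mm above its foot, above that the neck and cap, 27 mm in diameter; about 0.14 kg. Origin at the centre of its underside, z up along the bottle. It starts in a dish that is not its own.
- bottle_4: The tallest bottle: all white; 150 mm high in all, round body 52 mm in diameter up to its shoulder 114 mm above its foot, above that the neck and cap, 29 mm in diameter; about 0.2 kg. Origin at the centre of its underside, z up along the bottle. It starts in a dish that is not its own.
- dish_1: The smallest of four round open steel spill dishes, fixed to the worktop: 84 mm across the rim, 12 mm high, wall 3 mm, flat floor 3 mm thick and 70 mm across. Origin at the centre of its underside, at worktop height. Every dish holds one bottle at the start.
- dish_2: The second smallest of four round open steel spill dishes, fixed to the worktop: 100 mm across the rim, 12 mm high, wall 3 mm, flat floor 3 mm thick and 86 mm across. Origin at the centre of its underside, at worktop height. Every dish holds one bottle at the start.
- dish_3: The second largest of four round open steel spill dishes, fixed to the worktop: 116 mm across the rim, 12 mm high, wall 3 mm, flat floor 3 mm thick and 102 mm across. Origin at the centre of its underside, at worktop height. Every dish holds one bottle at the start.
- dish_4: The largest of four round open steel spill dishes, fixed to the worktop: 132 mm across the rim, 12 mm high, wall 3 mm, flat floor 3 mm thick and 118 mm across. Origin at the centre of its underside, at worktop height. Every dish holds one bottle at the start.
- pad: An empty flat dark square pad, 90x90x3 mm, fixed to the worktop: a free spot where a bottle may stand in the meantime. Origin at the centre of its underside, at worktop height.
- cup: A closed white specimen cup with a snap lid, 58 mm across the lid (64 with its tab) and 50 mm high, loose on the worktop among the dishes; not to be moved. Origin at the centre of its underside (the round body's axis is 3 mm from it along the cup's x).
Mind the look-alikes: they are no part of the job. Leave any yellow look-alike of the bottle_1 alone.

How it is judged (in metres and radians):
At the end, for the whole second after the job is handed in: Every bottle stands upright (within 0.1 rad) on the floor of its own dish, its axis within 15 mm of the dish's centre, released and at rest; the specimen cup is within 15 mm of where it stood (horizontal distance between bottle_1 and dish_1 below 0.015 m and z of bottle_1 in the frame of dish_1 below 0.007 m and angle between each of bottle_1, bottle_2, bottle_3, bottle_4's own z axis and vertical below 0.1 rad and linear speed of each of bottle_1, bottle_2, bottle_3, bottle_4 below 0.02 m/s and angular speed of each of bottle_1, bottle_2, bottle_3, bottle_4 below 0.2 rad/s and horizontal distance between bottle_2 and dish_2 below 0.015 m and z of bottle_2 in the frame of dish_2 below 0.007 m and horizontal distance between bottle_3 and dish_3 below 0.015 m and z of bottle_3 in the frame of dish_3 below 0.007 m and horizontal distance between bottle_4 and dish_4 below 0.015 m and z of bottle_4 in the frame of dish_4 below 0.007 m and distance of cup from where it was at the start of the episode below 0.015 m); the robot touches nothing.
It fails at once if a bottle is knocked over (leans by more than 0.6 rad) (angle between any of bottle_1, bottle_2, bottle_3, bottle_4's own z axis and vertical above 0.6 rad).
It fails at once if a bottle is dropped or rammed into a dish (more than 60 N on the dish) (contact force between any of dish_1, dish_2, dish_3, dish_4 and anything else above 60 N).
It fails at once if the specimen cup is moved by more than 15 mm (distance of cup from where it was at the start of the episode above 0.015 m).
It also fails if it takes over 128 s, if anything falls off the work surface, if the arm or the gripper's body presses on something with over 40 N, if the wrist force passes 120 N, or if a joint passes its speed limit or range.

## Working session

There is one attempt and no reset: what is moved stays moved. The work goes in short steps, Python scripts to look and compute and a tool call to move; the robot and the scene stay as the last step left them, time stands still between calls to the robot, and variables do not carry over. Pictures are saved under pics/ and viewed, and the job is handed in when it is done.

Besides the shell and the picture viewer there is one more tool, called after "Call:" as name(argument=value, ...), one argument or row to a line, values as JSON. play_rows: Moves the arm, as the interface text tells. Its arguments: {"type":"object","properties":{"motion":{"type":"array","items":{"type":"array","items":{"type":"number"}}},"squeeze":{"type":"number"}},"required":["motion"]}

```bash
ls; mkdir -p pics; python3 - <<'E'
from station import telemetry, eyes, ticket, r
import cv2, numpy as np
s=telemetry.sense(); print(s); print(r.grasp_offset)
for n in ["side","top"]:
    d=eyes.read_camera(n); print(n,{k:v for k,v in d.items() if k not in("img","range_z")})
    cv2.imwrite(f"pics/{n}0.png",d["img"][:,:,::-1]); np.savez(f"{n}0.npz",**d)
E
```

```text
pics
{'time': 0.0, 'joints': array([-6.91889244e+01,  2.01256940e+01,  9.46760688e+01,  7.84469691e-04,
        6.52645637e+01, -4.84686387e+00]), 'joint_vel': array([-0.0636422 ,  0.08808873, -0.06021458,  0.12641322,  0.04696056,
       -0.04538148]), 'effort': array([-1.87879334e-03, -5.06101263e+01, -2.91408670e+01, -1.87018350e-04,
        4.47455415e-03, -6.90699210e-06]), 'ee_pos': array([ 0.23806403, -0.4954541 ,  0.23075129]), 'tool_rot': array([-8.99936863e+01,  6.60291815e-02, -6.43423855e+01]), 'force': array([-0.22060391,  0.20611836, -0.76888067]), 'moment': array([-0.02888628,  0.01969793,  0.04519019]), 'width': 1.0009877581334643}
0.0187
side {'fovy': 47.792012110711426, 'cx': 278.7244873043232, 'cy': 212.97456016723726, 'k1': -0.09964152905692261, 'xyz': array([0.04428293, 0.70820574, 0.7394072 ]), 'attitude': array([-127.5835893 ,    0.97468358, -146.14233731])}
top {'fovy': 45.59918815790287, 'cx': 283.2660487577702, 'cy': 210.92161248433348, 'k1': 0.0517504663337985, 'xyz': array([ 0.49735415, -0.05159173,  1.23898294]), 'attitude': array([-176.94205033,    0.28972346,  -90.96758068])}
```

View pics/top0.png

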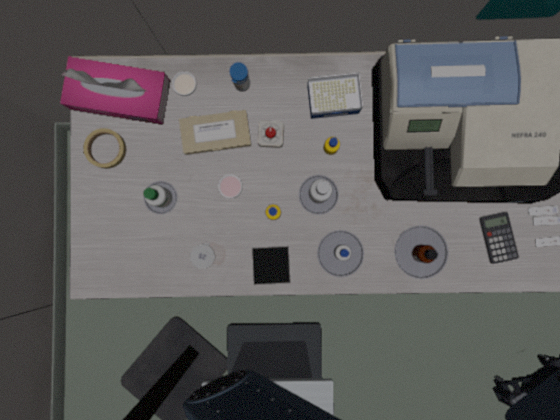

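View pics/side0.png

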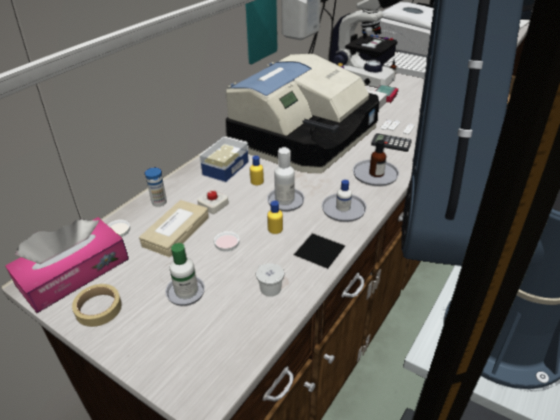

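```bash
cat > h.py <<'E'
import numpy as np, cv2
from scipy.spatial.transform import Rotation as Ro
def RPY(a): return Ro.from_euler('xyz',a,degrees=True).as_matrix()
def K(d): 
    f=d["img"].shape[0]/2/np.tan(np.radians(float(d["fovy"]))/2); return np.array([[f,0,float(d["cx"])],[0,f,float(d["cy"])],[0,0,1]])
def slopes(d,uv):
    uv=np.asarray(uv,float).reshape(-1,1,2)
    return cv2.undistortPoints(uv,K(d),np.array([float(d["k1"]),0,0,0,0])).reshape(-1,2)
def camT(d,ee=None,rot=None):
    T=np.eye(4)
    if "xyz" in d: T[:3,:3]=RPY(d["attitude"]);T[:3,3]=d["xyz"]; return T
    T[:3,:3]=RPY(rot);T[:3,3]=ee; return T@np.asarray(d["tool_from_camera"])
def onplane(d,uv,z,T=None):
    T=camT(d) if T is None else T
    s=slopes(d,uv); v=np.c_[s,np.ones(len(s))]@T[:3,:3].T
    t=(z-T[2,3])/v[:,2]; return (T[:3,3]+t[:,None]*v)
def cloud(d,T=None):
    T=camT(d) if T is None else T
    h,w=d["range_z"].shape; u,v=np.meshgrid(np.arange(w),np.arange(h))
    s=slopes(d,np.c_[u.ravel(),v.ravel()]); z=np.asarray(d["range_z"]).ravel()
    P=(np.c_[s,np.ones(len(s))]*z[:,None])@T[:3,:3].T+T[:3,3]; P[z==0]=np.nan
    return P.reshape(h,w,3)
def circ(p):
    A=np.c_[2*p,np.ones(len(p))]; x=np.linalg.lstsq(A,(p**2).sum(1),rcond=None)[0]
    return x[0],x[1],np.sqrt(x[2]+x[0]**2+x[1]**2)
E
python3 - <<'E'
from h import *
d=dict(np.load("top0.npz")); P=cloud(d)
im=d["img"]
c=im[100:300,60:480][:,:,::-1]; c=cv2.convertScaleAbs(cv2.resize(c,None,fx=1.9,fy=1.9,interpolation=cv2.INTER_CUBIC),alpha=1.5); cv2.imwrite("pics/topcrop.png",c)
for n,uv in dict(table=(120,230),table2=(380,220),d1=(172,200),d4=(440,260),b3=(150,193),b4=(322,183),b1=(343,252),b2=(432,253),cup=(203,257),pad=(271,265)).items(): print(n,P[uv[1],uv[0]].round(4), im[uv[1],uv[0]])
E
```

```text
table [ 0.5234  0.3578 -0.0012] [132 126 127]
table2 [ 0.5372 -0.2862 -0.0046] [134 130 130]
d1 [0.5953 0.2287 0.0029] [ 98  96 101]
d4 [ 0.4368 -0.4271  0.0057] [110 110 113]
b3 [0.6018 0.249  0.1278] [46 88 56]
b4 [ 0.6149 -0.1325  0.1537] [146 147 148]
b1 [ 0.4622 -0.1825  0.0856] [ 41  64 111]
b2 [ 0.4577 -0.3783  0.1099] [19 24 25]
cup [0.4547 0.1463 0.0442] [104 102 111]
pad [ 0.4307 -0.014   0.0027] [14  8 19]
```

View pics/topcrop.png

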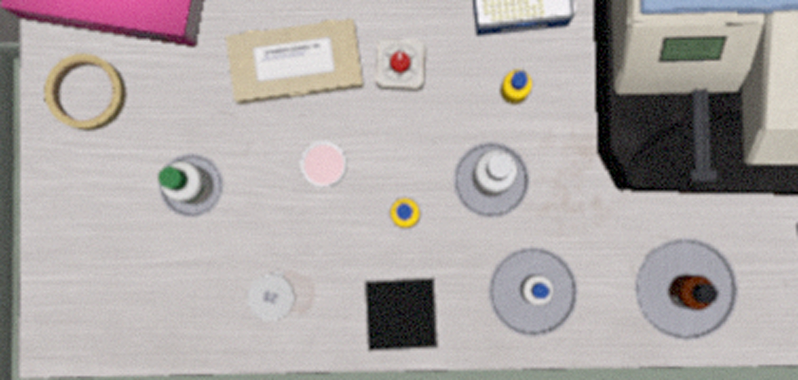

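```bash
python3 - <<'E'
from h import *
d=dict(np.load("top0.npz")); P=cloud(d); im=d["img"]
lab=cv2.cvtColor(cv2.GaussianBlur(im,(3,3),0),cv2.COLOR_RGB2LAB).astype(int)
for n,(u,v,R) in dict(d1=(160,197,24),d2=(318,195,26),d3=(340,253,30),d4=(420,252,34)).items():
    L=lab[:,:,0]; 
    # radial edge: from outside in, first strong change, 
    pts=[]
    g=cv2.GaussianBlur(im,(0,0),1).astype(float).sum(2)/3
    for a in np.radians(np.arange(0,360,5)):
        rr=np.arange(8,R+8,0.25); x=(u+rr*np.cos(a)).astype(np.float32)[None]; y=(v+rr*np.sin(a)).astype(np.float32)[None]
        pr=cv2.remap(g.astype(np.float32),x,y,cv2.INTER_LINEAR)[0]
        gr=np.gradient(pr,rr); ok=rr>R-9; i=np.argmax(np.where(ok,gr,-9))
        pts.append((x[0,i],y[0,i]))
    p=onplane(d,pts,0.012)[:,:2]
    for k in range(6):
        cx,cy,r=circ(p); e=abs(np.hypot(p[:,0]-cx,p[:,1]-cy)-r); p=p[e<max(0.002,2*np.median(e))]
    print(n,round(cx,4),round(cy,4),"dia",round(2*r,4),len(p), "base dist",round(np.hypot(cx,cy),3))
# tops by depth
h=P[:,:,2]
for n,(u,v,zt,rad) in dict(b1=(343,252,.082,.0105),b2=(428,253,.105,.012),b3=(152,194,.125,.0135),b4=(322,185,.15,.0145),cup=(203,257,.05,.03),y1=(273,212,.08,.01),y2=(332,145,.08,.01)).items():
    sub=np.zeros(h.shape,bool); sub[v-22:v+22,u-22:u+22]=1
    zt2=np.nanpercentile(h[sub],99.5)
    m=sub&(h>zt2-0.012)
    m=m.astype(np.uint8)
    q=P[m>0]; 
    c,_=cv2.findContours(m,cv2.RETR_EXTERNAL,cv2.CHAIN_APPROX_NONE); c=max(c,key=cv2.contourArea).reshape(-1,2)
    (mx,my),mr=cv2.minEnclosingCircle(c.astype(np.float32))
    w=onplane(d,[(mx,my)],zt2)[0]
    print(n,"top",zt2.round(4),"mean",q.mean(0).round(4),"px",(round(mx),round(my)),"c",w.round(4),len(q))
m=(im.max(2)<45).astype(np.uint8); m[:, :240]=0; m[:,300:]=0; m[:235]=0;m[295:]=0
c,_=cv2.findContours(m,cv2.RETR_EXTERNAL,cv2.CHAIN_APPROX_NONE); c=max(c,key=cv2.contourArea); M=cv2.moments(c)
print("pad",onplane(d,[(M['m10']/M['m00'],M['m01']/M['m00'])],.003), cv2.minAreaRect(c))
E
```

```text
d1 0.6024 0.2557 dia 0.0817 69 base dist 0.654
d2 0.6028 -0.1328 dia 0.0969 72 base dist 0.617
d3 0.4578 -0.1835 dia 0.1129 72 base dist 0.493
d4 0.4581 -0.379 dia 0.1289 71 base dist 0.595
b1 top 0.0872 mean [ 0.4616 -0.1854  0.084 ] px (344, 252) c [ 0.4614 -0.1853  0.0872] 65
b2 top 0.1102 mean [ 0.4544 -0.3786  0.107 ] px (432, 254) c [ 0.4555 -0.3781  0.1102] 103
b3 top 0.131 mean [0.6026 0.2518 0.1278] px (149, 193) c [0.6018 0.2504 0.131 ] 121
b4 top 0.1558 mean [ 0.6073 -0.1344  0.1525] px (323, 187) c [ 0.6068 -0.1337  0.1558] 131
cup top 0.0529 mean [0.4578 0.1467 0.0482] px (202, 255) c [0.4597 0.146  0.0529] 499
y1 top 0.0834 mean [ 0.5607 -0.022   0.081 ] px (272, 210) c [ 0.5606 -0.0219  0.0834] 58
y2 top 0.084 mean [ 0.7203 -0.1662  0.0815] px (333, 141) c [ 0.7201 -0.1653  0.084 ] 64
pad [[ 0.43071138 -0.01319973  0.003     ]] ((270.6247253417969, 264.9937744140625), (34.506893157958984, 34.60676956176758), 87.1375961303711)
```

Call:
play_rows(
  motion=[
    [-0.04,-0.06,0.11,0,-0.08,0,0],
    [-0.08,-0.06,0.22,0,-0.16,0,0],
    [-0.11,-0.06,0.33,0,-0.24,0,0],
    [-0.15,-0.06,0.44,0,-0.32,0,0],
    [-0.18,-0.06,0.55,0,-0.4,0,0],
    [-0.22,-0.06,0.66,0,-0.48,0,0],
    [-0.26,-0.06,0.77,0,-0.536,0,0],
    [-0.3,-0.06,0.88,0,-0.536,0,0],
    [-0.32,-0.06,0.94,0,-0.536,0,0],
    [-0.332,-0.06,0.978,0,-0.536,0,0],
    [-0.332,-0.06,0.978,0,-0.536,0,0],
    [-0.332,-0.06,0.978,0,-0.536,0,0],
  ],
  squeeze=40,
)

```text
time: 1.6
ee_pos: [0.6063, -0.1351, 0.2609]
tool_rot: [-90.0, 0.0, -0.1]
force: [0.1, -0.1, 0.0]
width: 1.002
```

```bash
cat > look.py <<'E'
from h import *
from station import telemetry, eyes
import sys
def look(name):
    s=telemetry.sense(); d=eyes.read_camera("wrist"); T=camT(d,s["ee_pos"],s["tool_rot"])
    cv2.imwrite(f"pics/{name}.png",d["img"][:,:,::-1]); return s,d,T,cloud(d,T)
def go(target,yaw=None):
    s=telemetry.sense(); R=RPY(s["tool_rot"]); return ((np.array(target)-s["ee_pos"])@R/0.5).round(3)
E
python3 - <<'E'
from look import *
s,d,T,P=look("w1"); print(s["ee_pos"],T.round(3))
h=P[:,:,2]; print(np.nanmin(h),np.nanmax(h))
np.savez("w1.npz",P=P,img=d["img"])
E
```

```text
[ 0.60634967 -0.1350577   0.26094639] [[ 1.    -0.002 -0.001  0.606]
 [-0.003 -0.958 -0.286 -0.061]
 [-0.001  0.286 -0.958  0.404]
 [ 0.     0.     0.     1.   ]]
-0.7888998712448014 0.3631701390080456
```

View pics/w1.png

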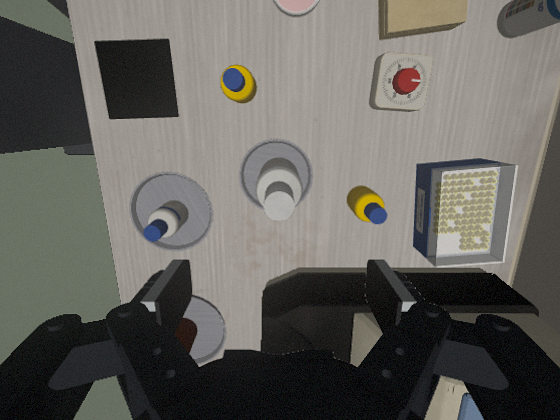

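Wrist view: all-white bottle_4's cap is at (279,205) in the dish at (277,173). The blue-capped white bottle_1 is at (155,228). The yellow decoys at (238,83) and (368,205) are not used.

```bash
cat > meas.py <<'E'
from look import *
def capc(P,xy,zt,rad):
    "cap top centre: points near xy within 5 mm of top"
    m=(np.hypot(P[:,:,0]-xy[0],P[:,:,1]-xy[1])<0.03)&(abs(P[:,:,2]-zt)<0.006)
    q=P[m]; 
    if len(q)<20: return None
    c=cv2.minEnclosingCircle(q[:,:2].astype(np.float32)); return np.round(c[0],4),round(c[1],4),q.mean(0).round(4),len(q)
def bodyc(P,xy,z0,z1,R,cam):
    "body axis by circle fit of known radius to the side points"
    from scipy.optimize import least_squares
    m=(np.hypot(P[:,:,0]-xy[0],P[:,:,1]-xy[1])<0.04)&(P[:,:,2]>z0)&(P[:,:,2]<z1)
    q=P[m][:,:2]
    if len(q)<20: return None
    f=least_squares(lambda c:np.hypot(q[:,0]-c[0],q[:,1]-c[1])-R,xy,loss="soft_l1",f_scale=.001); return f.x.round(4),round(float(np.abs(f.fun).mean()),4),len(q)
def dishc(d,P,T,xy,R):
    "rim: points of range between 8 and 16 mm high near the expected ring -> circle"
    rr=np.hypot(P[:,:,0]-xy[0],P[:,:,1]-xy[1]); m=(rr>R-.012)&(rr<R+.012)&(P[:,:,2]>.007)&(P[:,:,2]<.017)
    q=P[m][:,:2]; 
    for k in range(5):
        c=circ(q); e=abs(np.hypot(q[:,0]-c[0],q[:,1]-c[1])-c[2]); q=q[e<.003]
    return np.round(c,4),len(q)
E
python3 - <<'E'
from meas import *
w=np.load("w1.npz"); P=w["P"]
print(capc(P,(.607,-.134),.153,.0145),bodyc(P,(.607,-.134),.03,.105,.026,0),dishc(0,P,0,(.603,-.133),.05))
print(capc(P,(.4615,-.185),.085,.0105),bodyc(P,(.4615,-.185),.02,.055,.019,0),dishc(0,P,0,(.458,-.183),.058))
E
```

```text
(array([ 0.6066, -0.1328]), 0.0139, array([ 0.6065, -0.1319,  0.1531]), 766) (array([ 0.6067, -0.1362]), 0.0037, 1129) (array([ 0.6026, -0.1318,  0.0472]), 654)
(array([ 0.4596, -0.1842]), 0.0109, array([ 0.4604, -0.1834,  0.0846]), 266) (array([ 0.4587, -0.1848]), 0.0008, 469) (array([ 0.457 , -0.1821,  0.0554]), 819)
```

Call:
play_rows(
  motion=[
    [0,0.08,0.004,0,0,0,0],
    [0,0.17,0.004,0,0,0,0],
    [0,0.25,0.004,0,0,0,0],
    [0,0.31,0.004,0,0,0,0],
    [0,0.34,0.004,0,0,0,0],
    [0,0.352,0.004,0,0,0,0],
    [0,0.352,0.004,0,0,0,0],
    [0,0.352,0.004,0,0,0,0],
  ],
)

```text
time: 2.65
ee_pos: [0.6068, -0.1332, 0.0862]
tool_rot: [-90.0, -0.1, -0.1]
force: [0.5, 0.1, 0.6]
width: 1.0
```

Call:
play_rows(
  motion=[
    [0,0,0,0,0,0,0.3],
    [0,0,0,0,0,0,0.5],
    [0,0,0,0,0,0,1],
    [0,0,0,0,0,0,1],
    [0,0,0,0,0,0,1],
    [0,0,0,0,0,0,1],
    [0,0,0,0,0,0,1],
    [0,0,0,0,0,0,1],
  ],
  squeeze=40,
)

```text
time: 3.65
ee_pos: [0.607, -0.1333, 0.0869]
tool_rot: [-90.0, -0.1, -0.1]
force: [-1.0, 0.5, 6.1]
width: 0.596
```

```bash
python3 - <<'E'
from look import *
s,d,T,P=look("w2"); print(s["ee_pos"],s["width"],s["force"])
E
```

```text
[ 0.6070365  -0.13329971  0.08693599] 0.5963908610335718 [-0.97394048  0.52282463  6.13820158]
```

View pics/w2.png

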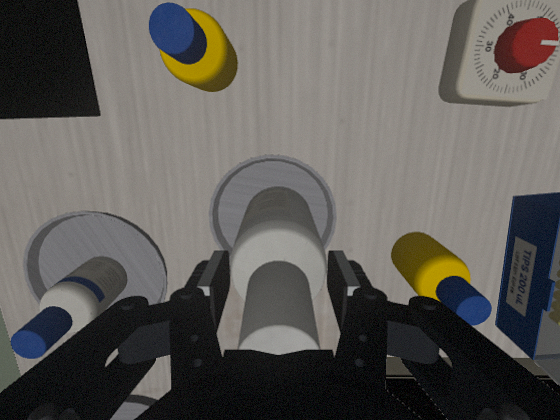

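Call:
play_rows(
  motion=[
    [0,-0.01,0,0,0,0,1],
    [0,-0.04,0,0,0,0,1],
    [0,-0.09,0,0,0,0,1],
    [0,-0.15,0,0,0,0,1],
    [0,-0.21,0,0,0,0,1],
    [0,-0.26,0,0,0,0,1],
    [0,-0.29,0,0,0,0,1],
    [0,-0.3,0,0,0,0,1],
    [0,-0.3,0,0,0,0,1],
  ],
)

```text
time: 4.82
ee_pos: [0.6066, -0.1332, 0.2365]
tool_rot: [-90.0, -0.1, -0.1]
force: [1.0, -0.9, -2.3]
width: 0.599
```

```bash
python3 - <<'E'
from meas import *
s,d,T,P=look("w3"); print(s["ee_pos"],s["width"],s["force"])
print(go((.431,-.0132,.24)))
m=(d["img"].max(2)<50).astype(np.uint8); m[250:]=0; c,_=cv2.findContours(m,cv2.RETR_EXTERNAL,cv2.CHAIN_APPROX_NONE)
for k in c:
    if cv2.contourArea(k)>500: 
        M=cv2.moments(k); print(cv2.boundingRect(k), onplane(d,[(M['m10']/M['m00'],M['m01']/M['m00'])],.003,T))
print(dishc(0,P,0,(.603,-.133),.05))
E
```

```text
[ 0.60658807 -0.13321014  0.23652009] 0.599252501675299 [ 0.9748385  -0.89598422 -2.34939969]
[-0.351 -0.008  0.239]
(81, 35, 90, 85) [[ 0.43051684 -0.00999832  0.003     ]]
(0, 17, 79, 138) [[ 0.31746382 -0.02689471  0.003     ]]
(array([ 0.6026, -0.1316,  0.0471]), 619)
```

View pics/w3.png

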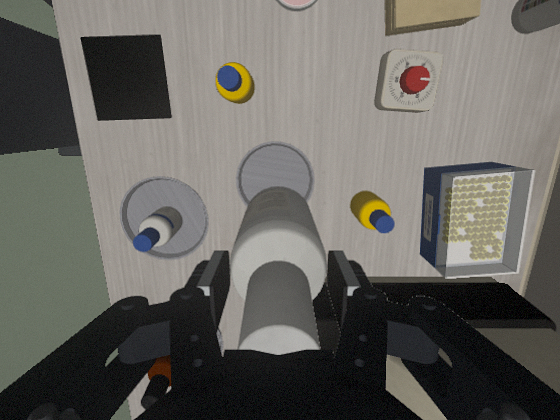

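Call:
play_rows(
  motion=[
    [-0.02,0,0.01,0,0,0,1],
    [-0.06,0,0.04,0,0,0,1],
    [-0.13,0,0.09,0,0,0,1],
    [-0.2,0,0.14,0,0,0,1],
    [-0.27,0,0.185,0,0,0,1],
    [-0.32,0,0.22,0,0,0,1],
    [-0.345,0,0.237,0,0,0,1],
    [-0.351,0.01,0.242,0,0,0,1],
    [-0.351,0.05,0.242,0,0,0,1],
    [-0.351,0.11,0.242,0,0,0,1],
    [-0.351,0.17,0.242,0,0,0,1],
    [-0.351,0.22,0.242,0,0,0,1],
    [-0.351,0.255,0.242,0,0,0,1],
    [-0.351,0.278,0.242,0,0,0,1],
    [-0.351,0.288,0.242,0,0,0,1],
    [-0.351,0.288,0.242,0,0,0,1],
  ],
)

```text
time: 6.88
ee_pos: [0.4314, -0.012, 0.0921]
tool_rot: [-90.0, -0.0, -0.1]
force: [1.2, -0.0, -2.2]
width: 0.594
```

Call:
play_rows(
  motion=[
    [0,0.004,0,0,0,0,1],
    [0,0.007,0,0,0,0,1],
    [0,0.01,0,0,0,0,1],
    [0,0.01,0,0,0,0,1],
    [0,0.01,0,0,0,0,1],
  ],
)

```text
time: 7.5
ee_pos: [0.4315, -0.012, 0.0871]
tool_rot: [-90.0, -0.0, -0.1]
force: [0.2, -0.0, -2.3]
width: 0.593
```

Call:
play_rows(
  motion=[
    [0,0.002,0,0,0,0,1],
    [0,0.003,0,0,0,0,1],
    [0,0.004,0,0,0,0,1],
    [0,0.004,0,0,0,0,1],
  ],
)

```text
time: 8.0
ee_pos: [0.4316, -0.012, 0.0868]
tool_rot: [-90.0, -0.1, -0.1]
force: [-10.9, 0.6, 33.2]
width: 0.598
```

Call:
play_rows(
  motion=[
    [0,-0.002,0,0,0,0,1],
    [0,-0.002,0,0,0,0,0.3],
    [0,-0.002,0,0,0,0,0.2],
    [0,-0.002,0,0,0,0,0],
    [0,-0.002,0,0,0,0,0],
    [0,-0.002,0,0,0,0,0],
    [0,-0.002,0,0,0,0,0],
  ],
)

```text
time: 8.88
ee_pos: [0.4317, -0.012, 0.0878]
tool_rot: [-90.0, -0.1, -0.1]
force: [0.5, 0.4, -0.8]
width: 1.001
```

Call:
play_rows(
  motion=[
    [0,-0.02,0,0,0,0,0],
    [0,-0.08,0,0,0,0,0],
    [0,-0.17,0,0,0,0,0],
    [0,-0.26,0,0,0,0,0],
    [0,-0.33,0,0,0,0,0],
    [0.005,-0.344,-0.05,0,0,0,0],
    [0.01,-0.344,-0.15,0,0,0,0],
    [0.02,-0.344,-0.26,0,0,0,0],
    [0.025,-0.344,-0.37,0,0,0,0],
    [0.03,-0.344,-0.48,0,0,0,0],
    [0.04,-0.344,-0.59,0,0,0,0],
    [0.047,-0.344,-0.68,0,0,0,0],
    [0.047,-0.344,-0.72,0,0,0,0],
    [0.047,-0.344,-0.732,0,0,0,0],
    [0.047,-0.344,-0.732,0,0,0,0],
    [0.047,-0.344,-0.732,0,0,0,0],
  ],
)

```text
time: 10.88
ee_pos: [0.4546, -0.3769, 0.26]
tool_rot: [-90.0, -0.1, -0.0]
force: [-0.2, -0.5, -0.1]
width: 1.0
```

```bash
python3 - <<'E'
from meas import *
s,d,T,P=look("w4"); print(s["ee_pos"],s["width"],s["force"])
print(capc(P,(.455,-.378),.108,.0105),bodyc(P,(.455,-.378),.02,.075,.022,0),dishc(0,P,0,(.458,-.379),.066))
e=eyes.read_camera("top"); cv2.imwrite("pics/t4.png",e["img"][:,:,::-1]);Q=cloud(e); print("pad b4",capc(Q,(.431,-.012),.153,.01))
E
```

```text
[ 0.45461744 -0.37694362  0.26000012] 1.0000858737401188 [-0.20140233 -0.46297842 -0.06264738]
(array([ 0.4548, -0.3786]), 0.012, array([ 0.4546, -0.378 ,  0.108 ]), 409) (array([ 0.4548, -0.3815]), 0.0032, 726) (array([ 0.4578, -0.3787,  0.063 ]), 1132)
pad b4 (array([ 0.4328, -0.0134]), 0.0139, array([ 0.4328, -0.0135,  0.1534]), 129)
```

View pics/w4.png

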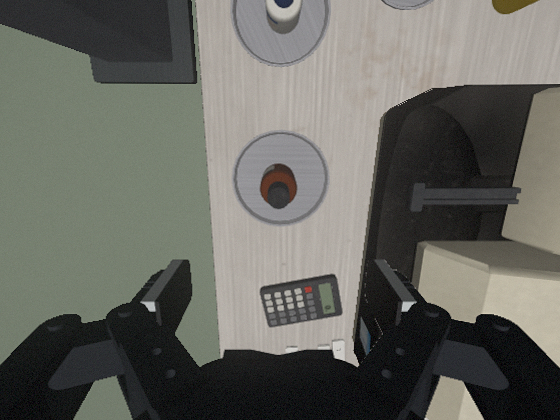

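View pics/t4.png

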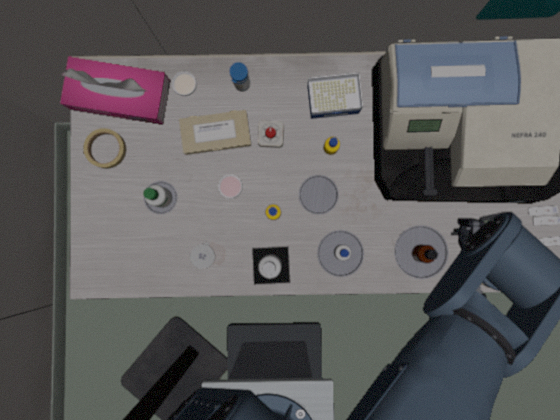

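Bottle_4 stands upright on the pad (269,266 in the top view). Brown bottle_2 is at (278,185) in the wrist view, inside the largest dish.

Call:
play_rows(
  motion=[
    [0,0.05,-0.003,0,0,0,0],
    [0,0.14,-0.003,0,0,0,0],
    [0,0.24,-0.003,0,0,0,0],
    [0,0.32,-0.003,0,0,0,0],
    [0,0.38,-0.003,0,0,0,0],
    [0,0.41,-0.003,0,0,0,0],
    [0,0.42,-0.003,0,0,0,0],
    [0,0.42,-0.003,0,0,0,0],
    [0,0.42,-0.003,0,0,0,0.3],
    [0,0.42,-0.003,0,0,0,0.5],
    [0,0.42,-0.003,0,0,0,1],
    [0,0.42,-0.003,0,0,0,1],
    [0,0.42,-0.003,0,0,0,1],
    [0,0.42,-0.003,0,0,0,1],
    [0,0.42,-0.003,0,0,0,1],
  ],
  squeeze=35,
)

```text
time: 12.85
ee_pos: [0.4551, -0.3789, 0.0507]
tool_rot: [-90.0, -0.1, -0.0]
force: [-2.3, 1.5, 5.8]
width: 0.509
```

Call:
play_rows(
  motion=[
    [0,-0.01,0,0,0,0,1],
    [0,-0.04,0,0,0,0,1],
    [0,-0.1,0,0,0,0,1],
    [0,-0.17,0,0,0,0,1],
    [0,-0.24,0,0,0,0,1],
    [0,-0.29,0.01,0,0,0,1],
    [0,-0.31,0.04,0,0,0,1],
    [0,-0.32,0.1,0,0,0,1],
    [0,-0.32,0.17,0,0,0,1],
    [0.02,-0.32,0.24,0,0,0,1],
    [0.06,-0.32,0.31,0,0,0,1],
    [0.11,-0.32,0.37,0,0,0,1],
    [0.17,-0.32,0.42,0,0,0,1],
    [0.23,-0.32,0.46,0,0,0,1],
    [0.275,-0.32,0.483,0,0,0,1],
    [0.295,-0.32,0.494,0,0,0,1],
    [0.295,-0.32,0.494,0,0,0,1],
    [0.295,-0.32,0.494,0,0,0,1],
  ],
)

```text
time: 15.1
ee_pos: [0.6016, -0.1323, 0.2108]
tool_rot: [-90.0, -0.1, -0.1]
force: [-0.9, -0.6, -1.4]
width: 0.508
```

```bash
python3 - <<'E'
from meas import *
s,d,T,P=look("w5"); print(s["ee_pos"],s["width"],s["force"])
print(dishc(0,P,0,(.6027,-.132),.05)); print(go((.6027,-.1325,.0507)))
E
```

```text
[ 0.60163665 -0.13230999  0.21081522] 0.5078245207757682 [-0.89110343 -0.61167418 -1.44946563]
(array([ 0.6025, -0.1317,  0.0471]), 788)
[ 0.002  0.32  -0.   ]
```

View pics/w5.png

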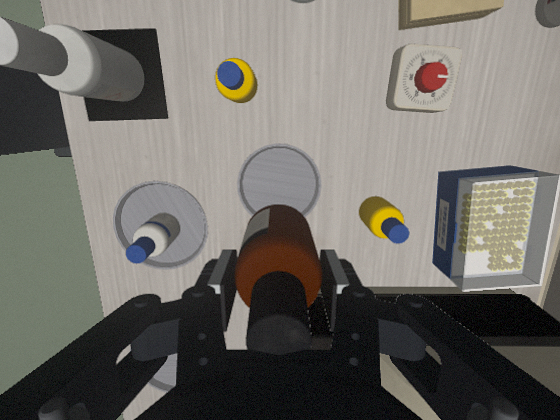

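Bottle_2 is held upright over dish_2 (280,184). I'm lowering it.

Call:
play_rows(
  motion=[
    [0.002,0.03,0,0,0,0,1],
    [0.002,0.09,0,0,0,0,1],
    [0.002,0.16,0,0,0,0,1],
    [0.002,0.22,0,0,0,0,1],
    [0.002,0.27,0,0,0,0,1],
    [0.002,0.295,0,0,0,0,1],
    [0.002,0.308,0,0,0,0,1],
    [0.002,0.312,0,0,0,0,1],
    [0.002,0.312,0,0,0,0,1],
    [0.002,0.312,0,0,0,0,1],
  ],
)

```text
time: 16.4
ee_pos: [0.6033, -0.1326, 0.0555]
tool_rot: [-90.0, -0.1, -0.1]
force: [0.2, -0.7, -0.8]
width: 0.508
```

Call:
play_rows(
  motion=[
    [0,0.003,0,0,0,0,1],
    [0,0.006,0,0,0,0,1],
    [0,0.009,0,0,0,0,1],
    [0,0.009,0,0,0,0,1],
    [0,0.009,0,0,0,0,1],
  ],
)

```text
time: 17.02
ee_pos: [0.6032, -0.1325, 0.051]
tool_rot: [-90.0, -0.1, -0.1]
force: [-0.4, -0.3, -1.6]
width: 0.505
```

Call:
play_rows(
  motion=[
    [0,0.001,0,0,0,0,1],
    [0,0.001,0,0,0,0,1],
    [0,0.001,0,0,0,0,1],
  ],
)

```text
time: 17.4
ee_pos: [0.6033, -0.1326, 0.0507]
tool_rot: [-90.0, -0.1, -0.1]
force: [-1.1, 1.1, 3.0]
width: 0.505
```

Contact at 3 N, so I'm releasing.

Call:
play_rows(
  motion=[
    [0,0,0,0,0,0,0.4],
    [0,0,0,0,0,0,0.3],
    [0,0,0,0,0,0,0.1],
    [0,0,0,0,0,0,0],
    [0,0,0,0,0,0,0],
    [0,-0.01,0,0,0,0,0],
    [0,-0.05,0,0,0,0,0],
    [0,-0.13,0,0,0,0,0],
    [0,-0.22,0,0,0,0,0],
    [0,-0.31,0,0,0,0,0],
    [0,-0.38,0,0,0,0,0],
    [0,-0.42,0,0,0,0,0],
    [0,-0.42,0,0,0,0,0],
    [0,-0.42,0,0,0,0,0],
  ],
)

```text
time: 19.15
ee_pos: [0.6023, -0.1323, 0.2602]
tool_rot: [-90.0, -0.1, -0.1]
force: [-0.3, -0.1, -1.0]
width: 1.0
```

```bash
python3 - <<'E'
from meas import *
s,d,T,P=look("w6"); print(s["ee_pos"],s["width"],s["force"])
print(dishc(0,P,0,(.6027,-.132),.05)); print(capc(P,(.603,-.132),.108,0)); print(capc(P,(.432,-.013),.153,0)); print(go((.4325,-.013,.26)))
E
```

```text
[ 0.60233186 -0.1322923   0.26023185] 1.0003036118617576 [-0.26667456 -0.07799388 -0.96495979]
(array([ 0.6025, -0.1316,  0.0471]), 793)
(array([ 0.6029, -0.1323]), 0.0118, array([ 0.6029, -0.1318,  0.1079]), 412)
(array([ 0.4316, -0.0111]), 0.0146, array([ 0.4329, -0.012 ,  0.1528]), 1311)
[-0.34  -0.001  0.238]
```

View pics/w6.png

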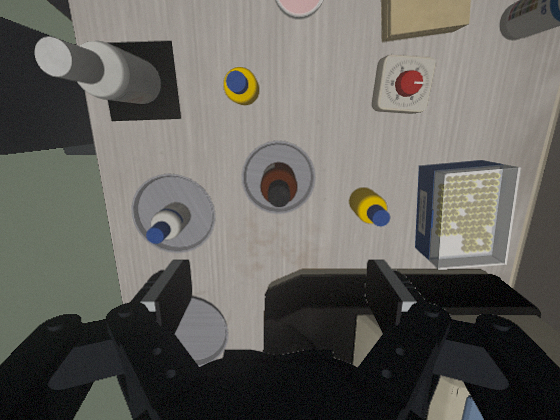

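Bottle_2 stands in dish_2, centred within 1 mm (279,185). Next is bottle_4, from the pad to dish_4.

Call:
play_rows(
  motion=[
    [-0.03,0,0.02,0,0,0,0],
    [-0.1,0,0.07,0,0,0,0],
    [-0.18,0,0.13,0,0,0,0],
    [-0.26,0,0.18,0,0,0,0],
    [-0.32,0,0.22,0,0,0,0],
    [-0.34,0,0.24,0,0,0,0],
    [-0.34,0,0.24,0,0,0,0],
    [-0.34,0.02,0.24,0,0,0,0],
    [-0.34,0.08,0.24,0,0,0,0],
    [-0.34,0.17,0.24,0,0,0,0],
    [-0.34,0.25,0.24,0,0,0,0],
    [-0.34,0.31,0.24,0,0,0,0],
    [-0.34,0.338,0.24,0,0,0,0],
    [-0.34,0.348,0.24,0,0,0,0],
    [-0.34,0.348,0.24,0,0,0,0],
    [-0.34,0.348,0.24,0,0,0,0],
  ],
)

```text
time: 21.2
ee_pos: [0.4332, -0.0122, 0.0864]
tool_rot: [-90.0, -0.2, -0.1]
force: [0.2, 0.2, 0.1]
width: 0.994
```

Call:
play_rows(
  motion=[
    [0,0,0,0,0,0,0.3],
    [0,0,0,0,0,0,0.35],
    [0,0,0,0,0,0,0.5],
    [0,0,0,0,0,0,1],
    [0,0,0,0,0,0,1],
    [0,0,0,0,0,0,1],
    [0,0,0,0,0,0,1],
  ],
  squeeze=40,
)

```text
time: 22.08
ee_pos: [0.4333, -0.0122, 0.0869]
tool_rot: [-90.0, -0.2, -0.1]
force: [-3.2, -1.0, 8.9]
width: 0.597
```

Call:
play_rows(
  motion=[
    [0,-0.01,0,0,0,0,1],
    [0,-0.04,0,0,0,0,1],
    [0,-0.1,0,0,0,0,1],
    [0,-0.17,0,0,0,0,1],
    [0,-0.24,0,0,0,0,1],
    [0,-0.29,0,0,0,0,1],
    [0,-0.31,-0.03,0,0,0,1],
    [0.005,-0.32,-0.08,0,0,0,1],
    [0.01,-0.32,-0.15,0,0,0,1],
    [0.015,-0.32,-0.23,0,0,0,1],
    [0.02,-0.32,-0.31,0,0,0,1],
    [0.026,-0.32,-0.39,0,0,0,1],
    [0.032,-0.32,-0.47,0,0,0,1],
    [0.038,-0.32,-0.55,0,0,0,1],
    [0.044,-0.32,-0.63,0,0,0,1],
    [0.049,-0.32,-0.69,0,0,0,1],
    [0.049,-0.32,-0.722,0,0,0,1],
    [0.049,-0.32,-0.733,0,0,0,1],
    [0.049,-0.32,-0.733,0,0,0,1],
    [0.049,-0.32,-0.733,0,0,0,1],
  ],
)

```text
time: 24.58
ee_pos: [0.457, -0.3779, 0.2473]
tool_rot: [-90.0, -0.2, -0.0]
force: [0.3, -0.2, -2.5]
width: 0.595
```

```bash
python3 - <<'E'
from meas import *
s,d,T,P=look("w7"); print(s["ee_pos"],s["width"],s["force"])
print(dishc(0,P,0,(.458,-.379),.066)); print(go((.458,-.379,.0869)))
E
```

```text
[ 0.45697871 -0.37788141  0.24733967] 0.5947422353732279 [ 0.28228258 -0.22827755 -2.5309481 ]
(array([ 0.4578, -0.3787,  0.063 ]), 874)
[ 0.001  0.321 -0.002]
```

View pics/w7.png

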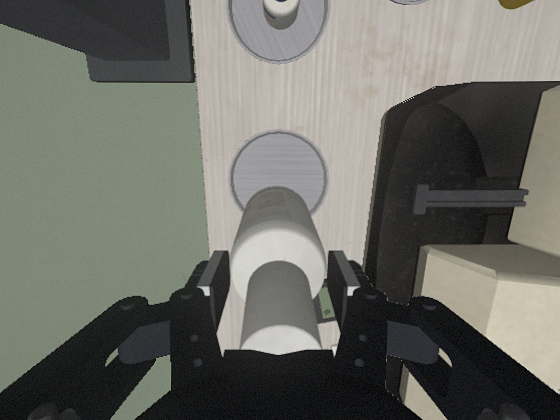

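Bottle_4 is held over dish_4 (279,178), with nothing in the way.

Call:
play_rows(
  motion=[
    [0.001,0.03,-0.002,0,0,0,1],
    [0.001,0.09,-0.002,0,0,0,1],
    [0.001,0.16,-0.002,0,0,0,1],
    [0.001,0.22,-0.002,0,0,0,1],
    [0.001,0.27,-0.002,0,0,0,1],
    [0.001,0.295,-0.002,0,0,0,1],
    [0.001,0.308,-0.002,0,0,0,1],
    [0.001,0.312,-0.002,0,0,0,1],
    [0.001,0.312,-0.002,0,0,0,1],
    [0.001,0.312,-0.002,0,0,0,1],
  ],
)

```text
time: 25.88
ee_pos: [0.4582, -0.3793, 0.092]
tool_rot: [-90.1, -0.2, -0.0]
force: [-0.2, 0.5, -2.0]
width: 0.595
```

Call:
play_rows(
  motion=[
    [0,0.003,0,0,0,0,1],
    [0,0.006,0,0,0,0,1],
    [0,0.009,0,0,0,0,1],
    [0,0.0095,0,0,0,0,1],
    [0,0.0095,0,0,0,0,1],
  ],
)

```text
time: 26.5
ee_pos: [0.4582, -0.3793, 0.0872]
tool_rot: [-90.1, -0.2, -0.0]
force: [1.2, -0.2, -2.2]
width: 0.597
```

Call:
play_rows(
  motion=[
    [0,0.001,0,0,0,0,1],
    [0,0.001,0,0,0,0,1],
    [0,0.001,0,0,0,0,1],
  ],
)

```text
time: 26.88
ee_pos: [0.4583, -0.3794, 0.087]
tool_rot: [-90.1, -0.2, -0.0]
force: [-0.9, -0.3, 4.1]
width: 0.601
```

Call:
play_rows(
  motion=[
    [0,0,0,0,0,0,0.3],
    [0,0,0,0,0,0,0.2],
    [0,0,0,0,0,0,0.1],
    [0,0,0,0,0,0,0],
    [0,0,0,0,0,0,0],
    [0,-0.01,0,0,0,0,0],
    [0,-0.05,0,0,0,0,0],
    [0,-0.13,0,0,0,0,0],
    [0,-0.22,0,0,0,0,0],
    [0,-0.3,0,0,0,0,0],
    [0,-0.34,0,0,0,0,0],
    [0,-0.346,0,0,0,0,0],
    [0,-0.346,0,0,0,0,0],
  ],
)

```text
time: 28.5
ee_pos: [0.4574, -0.3789, 0.2593]
tool_rot: [-90.1, -0.2, -0.0]
force: [0.1, 0.5, -0.7]
width: 1.001
```

```bash
python3 - <<'E'
from meas import *
s,d,T,P=look("w8"); print(s["ee_pos"],s["width"],s["force"])
print(dishc(0,P,0,(.458,-.379),.066)); print(capc(P,(.458,-.379),.153,0)); print(go((.602,.2505,.26)))
E
```

```text
[ 0.45740318 -0.37887946  0.25927955] 1.0012882494123587 [ 0.10280924  0.48926213 -0.68312084]
(array([ 0.4578, -0.3788,  0.0631]), 1072)
(array([ 0.4565, -0.3786]), 0.0139, array([ 0.4565, -0.3778,  0.1531]), 769)
[ 0.289 -0.002  1.259]
```

View pics/w8.png

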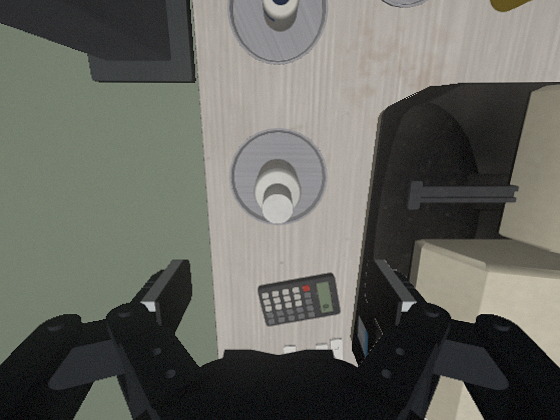

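Bottle_4 stands in dish_4, about 1.5 mm off centre (277,207). Now to bottle_3 in dish_1.

Call:
play_rows(
  motion=[
    [0,0,0.03,0,0,0,0],
    [0,0,0.1,0,0,0,0],
    [0,0,0.21,0,0,0,0],
    [0.03,0,0.32,0,0,0,0],
    [0.06,0,0.43,0,0,0,0],
    [0.09,0,0.54,0,0,0,0],
    [0.12,0,0.65,0,0,0,0],
    [0.16,0,0.75,0,0,0,0],
    [0.2,0,0.85,0,0,0,0],
    [0.24,0,0.93,0,0,0,0],
    [0.26,0,0.99,0,0,0,0],
  ],
)

```text
time: 29.92
ee_pos: [0.5871, 0.1186, 0.2581]
tool_rot: [-90.0, -0.1, 0.1]
force: [0.6, 0.1, -0.2]
width: 1.002
```

```bash
python3 - <<'E'
from meas import *
print(telemetry.sense()["ee_pos"],go((.602,.2505,.26)))
E
```

```text
[0.58709175 0.11861052 0.25811551] [ 0.03  -0.004  0.264]
```

Call:
play_rows(
  motion=[
    [0.01,0,0.06,0,0,0,0],
    [0.02,-0.002,0.14,0,0,0,0],
    [0.03,-0.004,0.22,0,0,0,0],
    [0.03,-0.004,0.26,0,0,0,0],
    [0.03,-0.004,0.264,0,0,0,0],
    [0.03,-0.004,0.264,0,0,0,0],
  ],
)

```text
time: 30.68
ee_pos: [0.6017, 0.2498, 0.2599]
tool_rot: [-90.1, -0.1, 0.0]
force: [1.4, -0.8, 0.6]
width: 0.999
```

```bash
python3 - <<'E'
from meas import *
s,d,T,P=look("w9"); print(s["ee_pos"],s["width"],s["force"])
print(dishc(0,P,0,(.6024,.2557),.042)); c=capc(P,(.602,.2505),.128,0); print(c); print(go((*c[0],.067)))
E
```

```text
[0.60172685 0.24978999 0.25985071] 0.9987104022933883 [ 1.36378534 -0.80264752  0.55801605]
(array([0.6019, 0.2569, 0.0392]), 496)
(array([0.6018, 0.2537]), 0.0134, array([0.6018, 0.2546, 0.128 ]), 605)
[-0.001  0.386  0.009]
```

View pics/w9.png

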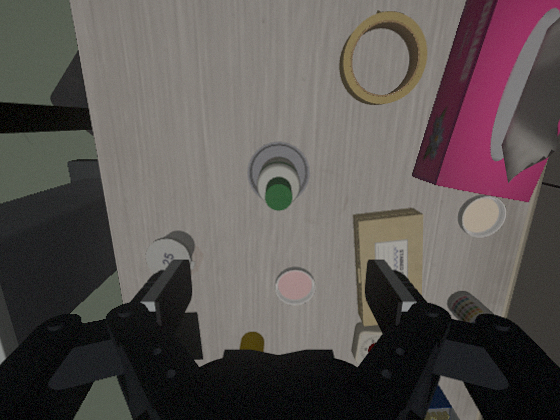

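Bottle_3, with the green cap, is at (278,193) in the smallest dish. The cup is at (170,258), well clear.

Call:
play_rows(
  motion=[
    [0,0.05,0.006,0,0,0,0],
    [0,0.14,0.006,0,0,0,0],
    [0,0.23,0.006,0,0,0,0],
    [0,0.31,0.006,0,0,0,0],
    [0,0.36,0.006,0,0,0,0],
    [0,0.385,0.006,0,0,0,0],
    [0,0.394,0.006,0,0,0,0],
    [0,0.394,0.006,0,0,0,0],
    [0,0.394,0.006,0,0,0,0.3],
    [0,0.394,0.006,0,0,0,0.4],
    [0,0.394,0.006,0,0,0,0.6],
    [0,0.394,0.006,0,0,0,1],
    [0,0.394,0.006,0,0,0,1],
    [0,0.394,0.006,0,0,0,1],
    [0,0.394,0.006,0,0,0,1],
  ],
  squeeze=40,
)

```text
time: 32.6
ee_pos: [0.6024, 0.2525, 0.0639]
tool_rot: [-90.0, -0.1, 0.0]
force: [-1.8, -0.2, 6.2]
width: 0.574
```

Call:
play_rows(
  motion=[
    [0,-0.01,0,0,0,0,1],
    [0,-0.04,0,0,0,0,1],
    [0,-0.1,0,0,0,0,1],
    [0,-0.17,0,0,0,0,1],
    [0,-0.24,0,0,0,0,1],
    [0,-0.28,0,0,0,0,1],
    [-0.01,-0.3,-0.02,0,0,0,1],
    [-0.04,-0.3,-0.06,0,0,0,1],
    [-0.08,-0.3,-0.12,0,0,0,1],
    [-0.13,-0.3,-0.2,0,0,0,1],
    [-0.18,-0.3,-0.28,0,0,0,1],
    [-0.23,-0.3,-0.36,0,0,0,1],
    [-0.28,-0.3,-0.44,0,0,0,1],
    [-0.32,-0.3,-0.5,0,0,0,1],
    [-0.337,-0.3,-0.525,0,0,0,1],
    [-0.341,-0.3,-0.53,0,0,0,1],
    [-0.341,-0.3,-0.53,0,0,0,1],
  ],
)

```text
time: 34.72
ee_pos: [0.432, -0.012, 0.2137]
tool_rot: [-90.0, -0.1, 0.0]
force: [0.7, 0.1, -1.9]
width: 0.573
```

Call:
play_rows(
  motion=[
    [0,0.03,0,0,0,0,1],
    [0,0.09,0,0,0,0,1],
    [0,0.16,0,0,0,0,1],
    [0,0.22,0,0,0,0,1],
    [0,0.26,0,0,0,0,1],
    [0,0.28,0,0,0,0,1],
    [0,0.29,0,0,0,0,1],
    [0,0.293,0,0,0,0,1],
    [0,0.296,0,0,0,0,1],
    [0,0.298,0,0,0,0,1],
    [0,0.298,0,0,0,0,1],
    [0,0.298,0,0,0,0,1],
  ],
)

```text
time: 36.22
ee_pos: [0.4324, -0.0121, 0.0648]
tool_rot: [-90.0, -0.1, 0.0]
force: [-0.4, -0.3, -1.0]
width: 0.572
```

Call:
play_rows(
  motion=[
    [0,0.001,0,0,0,0,1],
    [0,0.002,0,0,0,0,1],
    [0,0.002,0,0,0,0,1],
    [0,0.002,0,0,0,0,1],
  ],
)

```text
time: 36.72
ee_pos: [0.4324, -0.0121, 0.0638]
tool_rot: [-90.0, -0.1, 0.0]
force: [-0.6, -0.1, 0.1]
width: 0.577
```

Call:
play_rows(
  motion=[
    [0,0,0,0,0,0,0.3],
    [0,0,0,0,0,0,0.2],
    [0,0,0,0,0,0,0.1],
    [0,0,0,0,0,0,0],
    [0,0,0,0,0,0,0],
    [0,-0.01,0,0,0,0,0],
    [0,-0.05,0,0,0,0,0],
    [0,-0.14,0,0,0,0,0],
    [0,-0.24,0,0,0,0,0],
    [0,-0.32,0,0,0,0,0],
    [0,-0.36,0,0,0,0,0],
    [0,-0.36,-0.04,0,0,0,0],
    [0.02,-0.36,-0.12,0,0,0,0],
    [0.04,-0.36,-0.22,0,0,0,0],
    [0.055,-0.36,-0.3,0,0,0,0],
    [0.055,-0.36,-0.34,0,0,0,0],
    [0.055,-0.36,-0.345,0,0,0,0],
    [0.055,-0.36,-0.345,0,0,0,0],
  ],
)

```text
time: 38.98
ee_pos: [0.4593, -0.1836, 0.244]
tool_rot: [-90.0, -0.1, 0.0]
force: [-0.2, 0.7, -0.3]
width: 0.999
```

```bash
python3 - <<'E'
from meas import *
s,d,T,P=look("w10"); print(s["ee_pos"],s["width"],s["force"])
print(dishc(0,P,0,(.4575,-.183),.058)); c=capc(P,(.460,-.185),.085,0); print(c); print(go((*c[0],.033)))
e=eyes.read_camera("top"); Q=cloud(e); cv2.imwrite("pics/t10.png",e["img"][:,:,::-1]); print(capc(Q,(.432,-.012),.128,0),capc(P,(.432,-.012),.128,0))
E
```

```text
[ 0.45929793 -0.18361252  0.24400829] 0.9991347298148144 [-0.20402912  0.68346742 -0.34366932]
(array([ 0.4573, -0.1826,  0.0551]), 1030)
(array([ 0.4599, -0.1846]), 0.0103, array([ 0.4601, -0.1841,  0.0849]), 298)
[ 0.     0.422 -0.002]
(array([ 0.4335, -0.0129]), 0.0132, array([ 0.4336, -0.0127,  0.1279]), 112) (array([ 0.4315, -0.0218]), 0.0077, array([ 0.4314, -0.0234,  0.1257]), 82)
```

View pics/w10.png

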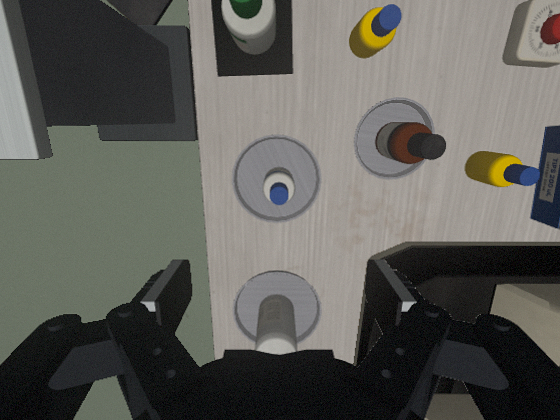

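The white blue-capped bottle_1 is at (279,188) in dish_3. The yellow ones at (375,30) and (505,172) I leave alone.

Call:
play_rows(
  motion=[
    [0,0.05,-0.002,0,0,0,0],
    [0,0.14,-0.002,0,0,0,0],
    [0,0.24,-0.002,0,0,0,0],
    [0,0.33,-0.002,0,0,0,0],
    [0,0.39,-0.002,0,0,0,0],
    [0,0.42,-0.002,0,0,0,0],
    [0,0.432,-0.002,0,0,0,0],
    [0,0.432,-0.002,0,0,0,0],
    [0,0.432,-0.002,0,0,0,0.3],
    [0,0.432,-0.002,0,0,0,0.5],
    [0,0.432,-0.002,0,0,0,0.7],
    [0,0.432,-0.002,0,0,0,1],
    [0,0.432,-0.002,0,0,0,1],
    [0,0.432,-0.002,0,0,0,1],
    [0,0.432,-0.002,0,0,0,1],
  ],
  squeeze=30,
)

```text
time: 40.95
ee_pos: [0.4602, -0.1847, 0.0286]
tool_rot: [-90.0, -0.2, 0.1]
force: [-1.1, 0.5, 6.1]
width: 0.436
```

Call:
play_rows(
  motion=[
    [0,-0.01,0,0,0,0,1],
    [0,-0.04,0,0,0,0,1],
    [0,-0.1,0,0,0,0,1],
    [0,-0.17,0,0,0,0,1],
    [0,-0.24,0,0,0,0,1],
    [0,-0.29,0.01,0,0,0,1],
    [0.01,-0.31,0.04,0,0,0,1],
    [0.03,-0.31,0.1,0,0,0,1],
    [0.06,-0.31,0.19,0,0,0,1],
    [0.09,-0.31,0.28,0,0,0,1],
    [0.12,-0.31,0.37,0,0,0,1],
    [0.15,-0.31,0.46,0,0,0,1],
    [0.18,-0.31,0.55,0,0,0,1],
    [0.21,-0.31,0.64,0,0,0,1],
    [0.24,-0.31,0.73,0,0,0,1],
    [0.265,-0.31,0.81,0,0,0,1],
    [0.28,-0.31,0.86,0,0,0,1],
    [0.284,-0.31,0.882,0,0,0,1],
    [0.284,-0.31,0.882,0,0,0,1],
    [0.284,-0.31,0.882,0,0,0,1],
  ],
)

```text
time: 43.45
ee_pos: [0.6009, 0.2558, 0.1837]
tool_rot: [-90.0, -0.2, 0.0]
force: [-0.4, 0.9, -0.3]
width: 0.436
```

```bash
python3 - <<'E'
from meas import *
s,d,T,P=look("w11"); print(s["ee_pos"],s["width"],s["force"])
print(dishc(0,P,0,(.6024,.2557),.042)); print(go((.602,.2562,.0286)))
E
```

```text
[0.60085165 0.25583329 0.18371961] 0.4361704255558399 [-0.38667578  0.9217513  -0.26375042]
(array([0.6018, 0.2572, 0.0391]), 869)
[0.001 0.31  0.001]
```

View pics/w11.png

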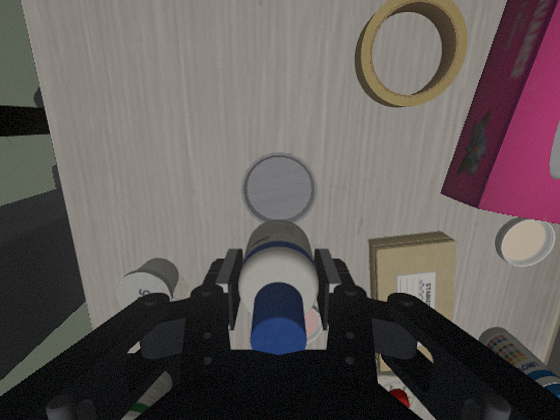

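Bottle_1 is held over the now empty dish_1 (279,188). I'm lowering it.

Call:
play_rows(
  motion=[
    [0.002,0.03,0.001,0,0,0,1],
    [0.002,0.09,0.001,0,0,0,1],
    [0.002,0.16,0.001,0,0,0,1],
    [0.002,0.22,0.001,0,0,0,1],
    [0.002,0.26,0.001,0,0,0,1],
    [0.002,0.285,0.001,0,0,0,1],
    [0.002,0.296,0.001,0,0,0,1],
    [0.002,0.302,0.001,0,0,0,1],
    [0.002,0.306,0.001,0,0,0,1],
    [0.002,0.308,0.001,0,0,0,1],
    [0.002,0.308,0.001,0,0,0,1],
    [0.002,0.308,0.001,0,0,0,1],
  ],
)

```text
time: 45.0
ee_pos: [0.6025, 0.2562, 0.0301]
tool_rot: [-90.0, -0.2, 0.0]
force: [-0.1, 0.4, -0.5]
width: 0.435
```

Call:
play_rows(
  motion=[
    [0,0.001,0,0,0,0,1],
    [0,0.002,0,0,0,0,1],
    [0,0.003,0,0,0,0,1],
    [0,0.003,0,0,0,0,1],
  ],
)

```text
time: 45.5
ee_pos: [0.6025, 0.2562, 0.0287]
tool_rot: [-90.0, -0.2, 0.0]
force: [-0.9, -0.7, 1.7]
width: 0.437
```

Contact, releasing.

Call:
play_rows(
  motion=[
    [0,0,0,0,0,0,0.5],
    [0,0,0,0,0,0,0.4],
    [0,0,0,0,0,0,0.2],
    [0,0,0,0,0,0,0],
    [0,0,0,0,0,0,0],
    [0,0,0,0,0,0,0],
    [0,-0.01,0,0,0,0,0],
    [0,-0.05,0,0,0,0,0],
    [0,-0.14,0,0,0,0,0],
    [0,-0.24,0,0,0,0,0],
    [0,-0.33,0,0,0,0,0],
    [0,-0.4,0,0,0,0,0],
    [0,-0.44,0,0,0,0,0],
    [0,-0.46,0,0,0,0,0],
    [0,-0.46,0,0,0,0,0],
  ],
)

```text
time: 47.38
ee_pos: [0.6019, 0.2564, 0.2595]
tool_rot: [-90.0, -0.2, 0.0]
force: [0.5, -0.2, -0.3]
width: 1.001
```

```bash
python3 - <<'E'
from meas import *
s,d,T,P=look("w12"); print(s["ee_pos"],s["width"],s["force"])
print(dishc(0,P,0,(.6024,.2557),.042)); print(capc(P,(.602,.256),.085,0));print(go((.4327,-.0122,.26)))
E
```

```text
[0.60185209 0.25635302 0.25949774] 1.0010235834576569 [ 0.49599391 -0.16795046 -0.32312024]
(array([0.602 , 0.2571, 0.0392]), 657)
(array([0.6024, 0.2561]), 0.0103, array([0.6024, 0.2568, 0.085 ]), 269)
[-0.338 -0.004 -0.537]
```

View pics/w12.png

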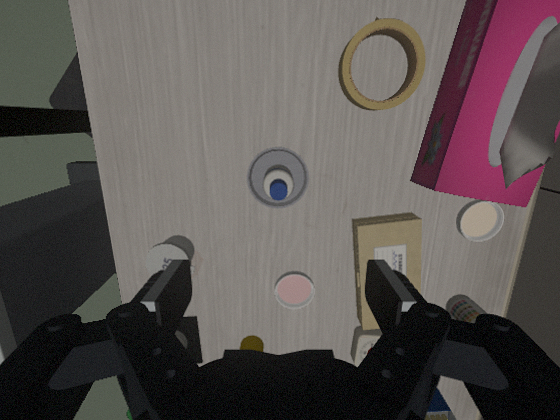

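Bottle_1 stands centred in dish_1 (278,188). Last is bottle_3, from the pad to dish_3.

Call:
play_rows(
  motion=[
    [-0.02,0,-0.03,0,0,0,0],
    [-0.07,0,-0.11,0,0,0,0],
    [-0.13,0,-0.21,0,0,0,0],
    [-0.2,0,-0.31,0,0,0,0],
    [-0.26,0,-0.41,0,0,0,0],
    [-0.31,0,-0.49,0,0,0,0],
    [-0.338,0,-0.53,0,0,0,0],
    [-0.338,0,-0.537,0,0,0,0],
    [-0.338,0,-0.537,0,0,0,0],
    [-0.338,0.03,-0.537,0,0,0,0],
    [-0.338,0.1,-0.537,0,0,0,0],
    [-0.338,0.19,-0.537,0,0,0,0],
    [-0.338,0.28,-0.537,0,0,0,0],
    [-0.338,0.34,-0.537,0,0,0,0],
    [-0.338,0.375,-0.537,0,0,0,0],
    [-0.338,0.39,-0.537,0,0,0,0],
    [-0.338,0.39,-0.537,0,0,0,0],
    [-0.338,0.39,-0.537,0,0,0,0],
  ],
)

```text
time: 49.68
ee_pos: [0.4337, -0.0124, 0.0637]
tool_rot: [-90.1, -0.2, 0.0]
force: [1.0, -0.0, 0.3]
width: 1.001
```

Call:
play_rows(
  motion=[
    [0,0,0,0,0,0,0.3],
    [0,0,0,0,0,0,0.4],
    [0,0,0,0,0,0,0.6],
    [0,0,0,0,0,0,1],
    [0,0,0,0,0,0,1],
    [0,0,0,0,0,0,1],
    [0,0,0,0,0,0,1],
  ],
  squeeze=40,
)

```text
time: 50.55
ee_pos: [0.4337, -0.0124, 0.0642]
tool_rot: [-90.1, -0.2, 0.0]
force: [-2.7, -0.3, 9.6]
width: 0.577
```

Call:
play_rows(
  motion=[
    [0,-0.01,0,0,0,0,1],
    [0,-0.04,0,0,0,0,1],
    [0,-0.1,0,0,0,0,1],
    [0,-0.17,0,0,0,0,1],
    [0,-0.22,0,0,0,0,1],
    [0.005,-0.24,-0.02,0,0,0,1],
    [0.01,-0.24,-0.06,0,0,0,1],
    [0.018,-0.24,-0.12,0,0,0,1],
    [0.026,-0.24,-0.19,0,0,0,1],
    [0.036,-0.24,-0.26,0,0,0,1],
    [0.044,-0.24,-0.31,0,0,0,1],
    [0.048,-0.24,-0.335,0,0,0,1],
    [0.048,-0.24,-0.341,0,0,0,1],
    [0.048,-0.24,-0.341,0,0,0,1],
    [0.048,-0.24,-0.341,0,0,0,1],
  ],
)

```text
time: 52.42
ee_pos: [0.4573, -0.1821, 0.1844]
tool_rot: [-90.0, -0.2, 0.1]
force: [0.1, 0.0, -1.5]
width: 0.573
```

```bash
python3 - <<'E'
from meas import *
s,d,T,P=look("w13"); print(s["ee_pos"],s["width"],s["force"])
print(dishc(0,P,0,(.4575,-.1828),.058)); print(go((.4575,-.1828,.0642)))
E
```

```text
[ 0.45725818 -0.18213221  0.18443091] 0.5729357534596617 [ 0.11303746  0.00157633 -1.5138139 ]
(array([ 0.4571, -0.1825,  0.0551]), 1049)
[-0.001  0.241 -0.001]
```

View pics/w13.png

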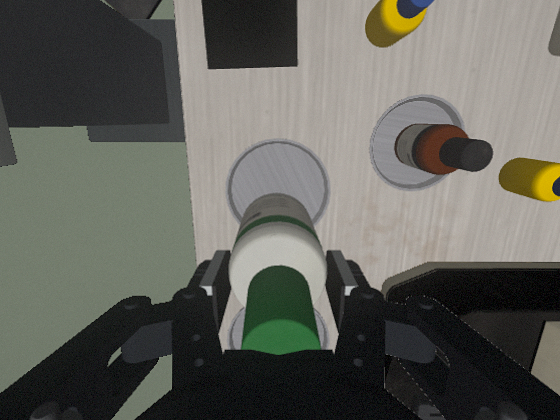

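Bottle_3 is held over empty dish_3 (278,187). I'm lowering it.

Call:
play_rows(
  motion=[
    [0,0.02,-0.001,0,0,0,1],
    [0,0.07,-0.001,0,0,0,1],
    [0,0.13,-0.001,0,0,0,1],
    [0,0.18,-0.001,0,0,0,1],
    [0,0.21,-0.001,0,0,0,1],
    [0,0.225,-0.001,0,0,0,1],
    [0,0.232,-0.001,0,0,0,1],
    [0,0.236,-0.001,0,0,0,1],
    [0,0.238,-0.001,0,0,0,1],
    [0,0.238,-0.001,0,0,0,1],
    [0,0.238,-0.001,0,0,0,1],
  ],
)

```text
time: 53.85
ee_pos: [0.4579, -0.1828, 0.0657]
tool_rot: [-90.1, -0.2, 0.1]
force: [-0.0, 0.9, -1.4]
width: 0.576
```

Call:
play_rows(
  motion=[
    [0,0.001,0,0,0,0,1],
    [0,0.002,0,0,0,0,1],
    [0,0.003,0,0,0,0,1],
    [0,0.003,0,0,0,0,1],
  ],
)

```text
time: 54.35
ee_pos: [0.4579, -0.1829, 0.0643]
tool_rot: [-90.1, -0.2, 0.1]
force: [-1.4, -0.7, 2.4]
width: 0.577
```

Call:
play_rows(
  motion=[
    [0,0,0,0,0,0,0.3],
    [0,0,0,0,0,0,0.2],
    [0,0,0,0,0,0,0.1],
    [0,0,0,0,0,0,0],
    [0,0,0,0,0,0,0],
    [0,0,0,0,0,0,0],
    [0,-0.01,0,0,0,0,0],
    [0,-0.05,0,0,0,0,0],
    [0,-0.14,0,0,0,0,0],
    [0,-0.24,0,0,0,0,0],
    [0,-0.33,0,0,0,0,0],
    [0,-0.4,0,0,0,0,0],
    [0,-0.44,0,0,0,0,0],
    [-0.05,-0.45,0.05,0,0,0,0],
    [-0.12,-0.45,0.12,0,0,0,0],
    [-0.18,-0.45,0.2,0,0,0,0],
    [-0.2,-0.45,0.24,0,0,0,0],
    [-0.2,-0.45,0.25,0,0,0,0],
    [-0.2,-0.45,0.25,0,0,0,0],
    [-0.2,-0.45,0.25,0,0,0,0],
  ],
)

```text
time: 56.85
ee_pos: [0.3571, -0.0584, 0.2887]
tool_rot: [-90.1, -0.2, 0.1]
force: [0.4, 0.4, -0.6]
width: 1.0
```

```bash
python3 - <<'E'
from meas import *
s=telemetry.sense(); print(s["time"],s["ee_pos"],s["force"])
D=dict(b1=(.6022,.2563,.085),b2=(.6027,-.1323,.108),b3=(.4576,-.183,.128),b4=(.458,-.379,.153))
R=dict(b1=.019,b2=.022,b3=.025,b4=.026)
for n in("top","side"):
    e=eyes.read_camera(n); Q=cloud(e); cv2.imwrite(f"pics/f_{n}.png",e["img"][:,:,::-1])
    for k,(x,y,z) in D.items(): print(n,k,(x,y),capc(Q,(x,y),z,0), "body",bodyc(Q,(x,y),.02,z-.045,R[k],0))
    m0=cloud(dict(np.load(f"{n}0.npz")))
    print("cup before",capc(m0,(.458,.146),.05,0),"after",capc(Q,(.458,.146),.05,0))
E
```

```text
56.85 [ 0.35712937 -0.05836178  0.2886572 ] [ 0.38147043  0.39213253 -0.56925293]
top b1 (0.6022, 0.2563) (array([0.6034, 0.255 ]), 0.0101, array([0.6032, 0.2542, 0.0843]), 66) body (array([0.6034, 0.2556]), 0.0004, 28)
top b2 (0.6027, -0.1323) (array([ 0.6039, -0.1344]), 0.0117, array([ 0.6037, -0.1344,  0.1075]), 83) body (array([ 0.6042, -0.1344]), 0.0003, 43)
top b3 (0.4576, -0.183) (array([ 0.4574, -0.1828]), 0.0131, array([ 0.4574, -0.1827,  0.1276]), 113) body (array([ 0.4576, -0.1833]), 0.0024, 180)
top b4 (0.458, -0.379) (array([ 0.4562, -0.3797]), 0.0156, array([ 0.4564, -0.3792,  0.1525]), 144) body (array([ 0.4557, -0.3805]), 0.0033, 401)
cup before (array([0.4572, 0.147 ]), 0.0298, array([0.4575, 0.1467, 0.0484]), 463) after (array([0.4575, 0.1466]), 0.0298, array([0.458 , 0.1465, 0.0483]), 469)
side b1 (0.6022, 0.2563) (array([0.6026, 0.2528]), 0.012, array([0.6016, 0.2538, 0.0838]), 77) body (array([0.6033, 0.2525]), 0.0009, 128)
side b2 (0.6027, -0.1323) (array([ 0.6024, -0.1349]), 0.0133, array([ 0.6023, -0.1326,  0.1062]), 50) body (array([ 0.6053, -0.1361]), 0.0013, 233)
side b3 (0.4576, -0.183) (array([ 0.4575, -0.1826]), 0.015, array([ 0.4553, -0.1806,  0.1266]), 70) body (array([ 0.4577, -0.1848]), 0.0016, 452)
side b4 (0.458, -0.379) (array([ 0.4592, -0.3801]), 0.0175, array([ 0.4579, -0.378 ,  0.1526]), 60) body (array([ 0.4578, -0.3832]), 0.0027, 544)
cup before (array([0.4582, 0.1466]), 0.0295, array([0.4571, 0.148 , 0.0487]), 483) after (array([0.4581, 0.1462]), 0.0299, array([0.4571, 0.1478, 0.0488]), 477)
```

View pics/f_top.png

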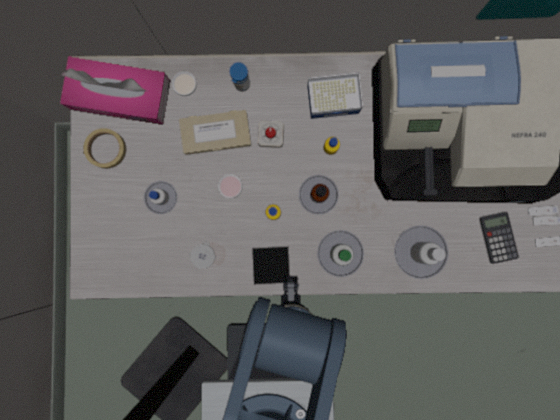

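View pics/f_side.png

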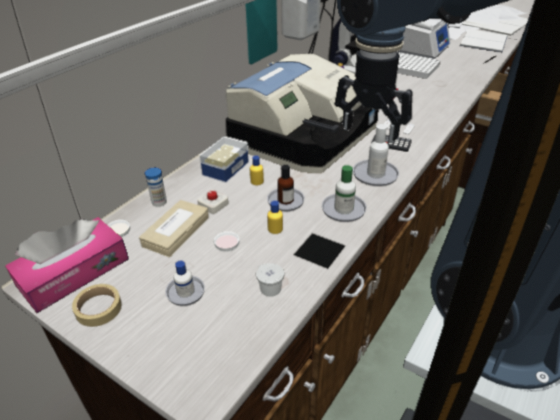

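All four bottles are upright in their own dishes within about 3 mm, the cup has moved under 1 mm, and the arm is clear.

```bash
python3 -c "
from station import ticket
print(ticket.job_done())"
```

```text
the job is handed in; nothing more can be done
None
```

All four bottles now stand upright in their own dishes, and I handed the job in at about 57 s of the 128 s allowed. No verdict is reported. I did it as two swaps through the pad: bottles 4 and 2 first, then bottles 3 and 1, each gripped round the body and lowered to light contact before release.

**Last checks:**
- **Placing:** the final top and side views show each bottle's cap within about 4 mm of its dish's centre, against a limit of 15 mm. The cap tops were at the height expected for bottles standing on the dish floors.
- **Cup:** it shifted by less than 1 mm.
- **Gripper:** it was open, clear of everything, and read almost no force.
- **Contact forces:** each bottle went into its dish with readings of 2 to 4 N. The one firm contact was 33 N, when I first set bottle_4 down on the pad rather than in a dish.

**Disagreements:** the cameras differ by 1 to 3 mm on the same cap. Body-axis fits were looser, up to about 5 mm off for bottle_4, because the known body radius was also fitted to neighbouring points. Neither comes near the limits.

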